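# Draw the meter-box bolt under the stair rack with the hooked rod

### The job

The rack stands wedged in front of the meter box, so unbolt the box's side flap from the front: take the hooked rod from the plastic tray, reach in under the wire shelf, set the hook behind the bolt's upright stem and draw the bolt back until the flap tips open and on to its stop, which has to be felt. Pull it snug against the stop for a moment, with more than 9 N so that it stays back, but never more than 16 N, for the stop is only a screw in old plywood. Then lay the rod flat back on the tray's floor and leave everything else where it is.

Things in the scene. Friction and masses are not known exactly. Their poses are not given: they have to be found in the camera images.
- rod: Hooked rod lying in the tray, about 0.12 kg. Wooden handle 130 (x) x 20 (y) x 24 high; from it an 8 mm round aluminium rod runs along +x, 12 above the underside, and ends 230 from the origin in a square bend: the hook, an 8 mm prong pointing to the rod's -y, its tip 40 from the rod's axis. Centre of mass some 40 ahead. Origin: centre of the handle's underside; x towards the hook, z up.
- rod_grip (a point): Place to grip the rod: in the handle, 20 ahead of the rod's origin, 12 above its underside; the handle is 20 wide here. The hook's prong lies 210 further along x.
- rod_hook (a point): Middle of the hook's prong, 230 ahead of the rod's origin, 20 to its -y, 12 above its underside.
- rack: Fixed steel rack with a wire shelf. Origin on the table; x into the rack, y left, z up. Shelf wires at 200 height (lowest wire 174), x -120 (front edge) to 180, y -400 to 100; corner posts 225 high, 30 x 30. Goods on the shelf from x 40 on, up to 240 high. Under it a grey meter box, x -115 to 168, y -180 to -64, 165 high; the bolt and the flap are on its face that looks to +y into the bay.
- bay_mouth (a point): Point in the open mouth of the bay: rack x -120, y 0, z 120. The bay runs from the box face (y -64) to the left posts (y 70 to 100); nothing stands in it up to y 35 but the bolt's fittings on the box face: plywood packing out to y -50 (z 78 to 116), guide loops round the bar at x -96 and 12 (top at z 105, out to y -33), and the stop screw (top at z 110, out to y -34).
- bolt_stem (a point): Point on the bolt's upright round steel stem, 10 diameter, rack z 121, with a 13 mm head that ends at 140; hook it with the 8 mm prong's axis between z 115 and 130. With the bolt shot (joint 0) it is at rack x -10, y -42; it moves to rack -x, out of the bay, as the bolt is drawn. 22 mm lie between its axis and the box face. The bar (10 diameter, z 95) runs on 92 mm to -x of the stem.
- bolt (a joint): How far the bolt is drawn, m: 0 shot. Starts at 0 to 0.006, stays where it is left. A pull of 4 to 6 N slides it, all the way. It frees the flap past about 0.025, and a stop screw driven into the packing, not measured, stops it hard somewhere between 0.030 and 0.064: there the pull rises at once. Pull snug there, above 9 N for 0.2 s or more; the screw stands 16 N.
- flap (a joint): Side flap of the meter box, hinged along its lower edge, rad: 0 shut, 0.40 tipped open to the left against its stay. A light spring and its own weight tip it open once the bolt is drawn clear; held by the bolt it stands at 0 to 0.02. It is 134 long, at rack x 30 to 164, its top at 161 height; open, its top edge stands at rack y about -5.
- tray: Fixed white plastic tray on runners, 420 (x) x 300 (y), walls 4 thick with their rims 70 above the table, floor 24 above the table. Origin under its centre on the table; x away from the robot.
- brush: Orange lint brush lying in the tray, bystander, about 200 x 46 x 18; origin under its middle.
- soapdish: White ceramic soap dish in the tray, bystander, 115 x 85 x 24; origin under its centre.
- hook0: Aluminium wall hook in the tray, bystander, 56 x 18, 29 high; origin under its plate.
- hook1: A second such hook, bystander.
- hook2: A third such hook, bystander.
- bottle: Closed yellow bottle standing in the bay to the left of the bolt, bystander, 50 diameter, 140 high; origin at the centre of its foot.

How it is judged:
By the outcome, as a careful person would: the job done as asked, in the order asked, and still so for the second after the job is handed in, with the robot touching nothing.
It also fails if it takes over 72 s, if anything falls off the work surface, if the arm or the gripper's body presses on something with over 40 N, if the wrist force passes 120 N, or if a joint passes its speed limit or range.

### The arm

A 6-joint arm with a two-finger parallel gripper is mounted at the origin on the work surface. World frame = base frame: x ahead of the robot, y to its left, z up, the work surface at z = 0. Lengths are in m, angles in degrees, forces in N, time in s.
With the tool pointing down it reaches from about 0.25 to 0.725 m from the base axis. Payload 9.7 kg.
Tool frame: the origin (TCP) lies at the very end of the fingers, on their centre line; the grasp point (between the pads) lies 19 mm behind it (bot.grip_point_offset is the distance from the TCP to the grasp point, in m); y points along the fingers, x is the direction in which the jaws open and shut, and the axes are right-handed (so a half turn about y gives the same grasp; the last joint's range is limited). The gripper opens to 85 mm and grips with 20 to 120 N. Pads are 22 mm wide; open, the fingers measure 114 mm over their backs; the gripper's body (76 mm by 85 mm) begins 54 mm behind the grasp point. The pads swing forward as they close: fully open they stand 13 mm farther back than shut.
Start: joints at [-65.031, 4.979, 10.078, 95.1, 0, 90], TCP at [0.232, -0.499, 0.231] pointing down, gripper open.
Joint ranges: [-179.16, 179.16], [-48.56, 103.87], [-65.8, 70.77], [-126.05, 130.52], [-82.76, 87.17], [-180, 180]. Speed limits (degrees/s): [127.2, 127.2, 147.25, 180, 180, 180].

### API

Orientations are given as [roll, pitch, yaw] about the fixed x, y, z axes, in that order (R = Rz(yaw) Ry(pitch) Rx(roll)).
In Python, from workcell import bot gives the robot as it stands.
- The arm moves only by the shell command python3 -m inch 'ROWS' [FORCE]. ROWS is JSON, a list of rows, each a list of 3 entries, a list of its own where there are three numbers: the shift along the tool's x, y, z in mm, then the turn, a rotation vector about the tool's x, y, z in rad, then the finger opening in mm, from 0 to 85.4. In form: [[[x, y, z], [ax, ay, az], grip], ...]. A call has 1 to 20 rows; each row is the pose to reach, as a shift and turn from the pose measured when the call began, along the tool's axes at that moment; what a row does not reach only later rows make up. A row lasts 1/10 s, in which the tool goes at most 50 mm and 8.59 degrees, less where a joint would pass 70% of its speed; a pose out of reach is approached as far as the arm can. A call with a gripper value outside its range is refused whole. The fingers move at their own pace and stop on an object; FORCE is the grip in N (left out, the last holds). Time passes only in rows, so rows that repeat a pose let the fingers close. It gives the time, the measured TCP pose, the force and the opening at its end, in the units of the state.
- bot.get_obs(): the state, without advancing time (a new reading comes with each control period).
- bot.camera(name): name is "scene" or "top" or "wrist"; returns a dict with "frame" (480x640x3 uint8, red, green, blue), "mtx" (3x3 intrinsics, pixels), "k1" (the pictures are not rectified: a ray, as slopes to the right and down, at radius r is drawn at 1 + k1 r^2 times it, then the intrinsics apply), "origin" and "orientation" of the camera in the world. Camera axes: x right, y down, z forward; pixel columns grow to the right and rows downward; lengths in m; the calibration is good to about 2 mm. A picture is of the moment at which its call begins. There is no depth.
- bot.job_done(): hands the job in, once; it reports no verdict.
Trained networks look in a picture, given as the dict that the camera call returned (one of the last four; its "shot" number tells which), for a name from the list of things; names that differ only in an ending like _2 or _b are one class to them, and where a whole thing is asked for, a point or a joint stands for the part that bears it (a point fixed in the world has none). Each returns a list of dicts, best first, with "confidence" (0 to 1); they miss things now and then, are a little off and sometimes report something else, mostly with a low value. They report only what shows in the picture. A call takes as long as a camera call.
- bot.search_frame(picture, name): "box" ([left, top, right, bottom] in pixels, round what is visible of it).
- bot.cut_out(picture, name): "region" (480x640 bool, what is visible of it) and "box" ([left, top, right, bottom] in pixels, round what is visible of it).
The state is a dict: "time": time; "q": joint angles; "qd": joint speeds; "joint_efforts": joint torques, N m; "ee_pos": TCP position; "tcp_rot": TCP orientation; "wrist_force": force on the tool from outside, world axes, zero at the start; "torque": the same for the moment, N m; "opening": finger opening in m.
Only numpy, scipy, OpenCV 4.12 (cv2) and the standard library are available. Lean on these libraries where they do the work, as an engineer would, in place of code of your own. Each camera call takes 0.05 s, during which the arm holds its last target. There are 200 camera calls.

## Working session

There is one attempt and no reset: what is moved stays moved. The work goes in short steps, Python scripts to look and compute and a shell command to move; the robot and the scene stay as the last step left them, time stands still between calls to the robot, and variables do not carry over. Pictures are saved under pics/ and viewed, about 8 in all and at most 12, crops included, and the job is handed in when it is done.

```bash
ls; mkdir -p pics; cat > h.py <<'E'
import numpy as np, cv2, json
from workcell import bot
from scipy.spatial.transform import Rotation as R
def pose():
    o=bot.get_obs(); return np.array(o['ee_pos']),o
def ang(v): 
    return R.from_euler('xyz',v,degrees=True)
def camR(c):
    o=np.array(c['orientation'],float)
    return o if o.shape==(3,3) else ang(o).as_matrix()
def ray(c,u,v):
    K=np.array(c['mtx']); d=np.array([(u-K[0,2])/K[0,0],(v-K[1,2])/K[1,1]]); s=d.copy()
    for _ in range(30): s=d/(1+c['k1']*(s@s))
    r=camR(c)@np.array([s[0],s[1],1]); return np.array(c['origin']),r/np.linalg.norm(r)
def proj(c,P):
    p=camR(c).T@(np.array(P)-np.array(c['origin'])); s=p[:2]/p[2]; s=s*(1+c['k1']*(s@s)); K=np.array(c['mtx'])
    return np.array([K[0,0]*s[0]+K[0,2],K[1,1]*s[1]+K[1,2]])
def atz(c,u,v,z):
    o,r=ray(c,u,v); return o+r*(z-o[2])/r[2]
def tri(obs):
    A=np.zeros((3,3));b=np.zeros(3)
    for c,u,v in obs:
        o,r=ray(c,u,v);M=np.eye(3)-np.outer(r,r);A+=M;b+=M@o
    P=np.linalg.solve(A,b); return P,[np.round(proj(c,P)-[u,v],1) for c,u,v in obs]
def save(c,n,crop=None,f=1):
    im=c['frame'][:,:,::-1]
    if crop: l,t,r,b=crop; im=im[t:b,l:r]
    cv2.imwrite('pics/'+n,cv2.resize(im,None,fx=f,fy=f,interpolation=cv2.INTER_CUBIC))
E
python3 - <<'E'
from h import *
p,o=pose(); print({k:(np.round(v,3).tolist() if not isinstance(v,dict) else v) for k,v in o.items()})
ims=[]
for n in ['scene','top','wrist']:
    c=bot.camera(n); print(n,np.round(c['origin'],3),np.round(c['orientation'],2).tolist(),np.round(c['mtx'],1).tolist(),c['k1'])
    ims.append(c['frame'][:,:,::-1])
    for t in ['rod','rod_grip','rod_hook','rack','bolt_stem','tray','brush','soapdish','hook0','bottle','bolt','flap']:
        r=bot.search_frame(c,t); print(t,[(round(d['confidence'],2),np.round(d['box']).astype(int).tolist()) for d in r[:3]])
    cv2.imwrite(f'pics/{n}0.png',ims[-1])
E
```

```text
pics
{'time': 0.0, 'q': [-65.031, 5.012, 10.033, 95.101, 0.0, 90.0], 'qd': [-0.023, -0.004, -0.029, 0.087, 0.05, 0.028], 'joint_efforts': [0.0, -52.039, 46.481, 0.016, 0.0, -0.0], 'ee_pos': [0.232, -0.498, 0.231], 'tcp_rot': [-90.0, 0.08, -65.031], 'wrist_force': [0.224, -0.203, -0.337], 'torque': [-0.012, -0.011, -0.002], 'opening': 0.085}
scene [ 1.139 -0.327  0.946] [-137.41, 0.2, 49.19] [[501.0, 0.0, 315.9], [0.0, 501.0, 235.7], [0.0, 0.0, 1.0]] -0.1390044323303892
rod [(0.67, [289, 201, 369, 283])]
rod_grip [(0.89, [291, 206, 369, 285])]
rod_hook [(0.68, [288, 200, 368, 284]), (0.65, [358, 208, 378, 224])]
rack [(0.91, [31, 234, 384, 478]), (0.15, [255, 347, 296, 401])]
bolt_stem [(0.53, [235, 313, 277, 375])]
tray [(0.86, [246, 148, 455, 319]), (0.19, [232, 316, 278, 375])]
brush [(0.81, [325, 170, 387, 212])]
soapdish [(0.69, [380, 211, 435, 259])]
hook0 [(0.64, [360, 209, 383, 222]), (0.47, [315, 183, 337, 194])]
bottle [(0.92, [302, 324, 330, 373]), (0.26, [243, 150, 458, 320])]
bolt [(0.56, [230, 314, 273, 366])]
flap []
top [0.415 0.139 0.937] [-170.51, 2.45, -89.97] [[467
[... 225 characters left out ...]
bolt_stem [(0.64, [462, 137, 476, 212])]
tray [(0.61, [168, 144, 345, 385])]
brush [(0.92, [186, 256, 207, 361]), (0.67, [460, 137, 476, 212])]
soapdish [(0.93, [188, 170, 235, 230])]
hook0 [(0.83, [220, 273, 232, 306]), (0.77, [217, 318, 237, 347]), (0.77, [216, 238, 233, 268])]
bottle [(0.71, [390, 123, 419, 168]), (0.34, [186, 252, 208, 362])]
bolt [(0.81, [464, 134, 478, 210])]
flap [(0.69, [463, 60, 492, 151]), (0.21, [459, 135, 476, 211])]
wrist [ 0.294 -0.47   0.374] [163.86, -0.02, -65.05] [[382.8, 0.0, 314.7], [0.0, 382.8, 243.7], [0.0, 0.0, 1.0]] 0.0009771114348847488
rod []
rod_grip []
rod_hook []
rack []
bolt_stem []
tray []
brush []
soapdish []
hook0 []
bottle []
bolt []
flap []
```

```bash
python3 - <<'E'
import cv2
a=cv2.imread('pics/scene0.png');b=cv2.imread('pics/top0.png')
cv2.imwrite('pics/a.png',cv2.resize(a[140:480,20:470],None,fx=1.75,fy=1.75,interpolation=2))
cv2.imwrite('pics/b.png',cv2.resize(b[10:400,150:640],None,fx=1.5,fy=1.5,interpolation=2))
E
```

```text
(no output)
```

View pics/a.png

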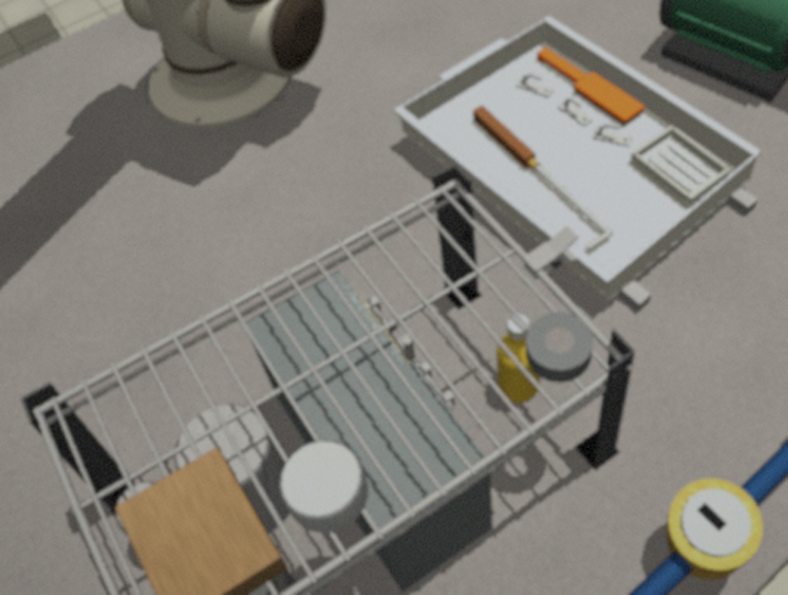

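View pics/b.png

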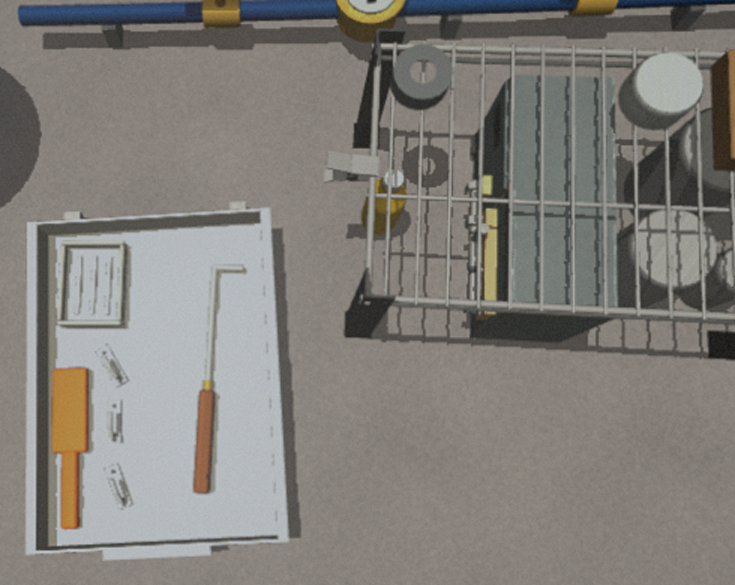

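```bash
python3 - <<'E'
from h import *
s=bot.camera('scene');t=bot.camera('top')
S=lambda u,v:(u/1.75+20,v/1.75+140)
T=lambda u,v:(u/1.5+150,v/1.5+10)
for n,a,b in [('hend',(480,112),(202,491)),('ferr',(533,162),(208,384)),('bend',(606,234),(214,266)),('tip',(588,250),(243,268)),
 ('shelfFL',(458,184),(369,297)),('shelfBL',(627,357),(383,48)),('bottlecap',(518,325),(393,178)),('stem?',(408,345),(484,229)),('trayFL',(548,20),(28,552)),('trayFR',(400,110),(288,541)),('trayBR',(600,300),(268,209))]:
    P,e=tri([(s,*S(*a)),(t,*T(*b))]); print(n,np.round(P*1000).astype(int),e)
# post/boxes: crops
a=s['frame'][290:400,200:350,::-1];b=t['frame'][110:230,420:530,::-1]
A=cv2.resize(a,(600,440),interpolation=2)
B=cv2.resize(b,(440,480),interpolation=2)
cv2.imwrite('pics/c.png',cv2.resize(np.hstack([A[:440,:400],B[:440,:400]]),(800,440)))
E
```

```text
hend [381 245  37] [array([-1.2,  0.2]), array([-1.4, -0.9])]
ferr [514 237  42] [array([-0.2,  0. ]), array([-0.2, -0.1])]
bend [671 229  36] [array([ 0.7, -0.2]), array([0.7, 0.5])]
tip [671 193  31] [array([-0.4,  0.1]), array([-0.4, -0.3])]
shelfFL [591  49 199] [array([-1.5,  0.2]), array([-1.6, -1. ])]
shelfBL [877  29 206] [array([-2.7,  0.6]), array([-2.3, -1.7])]
bottlecap [749   7 136] [array([ 0.1, -0. ]), array([0.1, 0.1])]
stem? [687 -98 130] [array([-0.6,  0. ]), array([-0.6, -0.3])]
trayFL [308 452  62] [array([-0.2,  0. ]), array([-0.2, -0.1])]
trayFR [325 139  68] [array([-2.1,  0.1]), array([-2.4, -1.7])]
trayBR [745 153  41] [array([ 3. , -0.8]), array([2.8, 1.9])]
```

View pics/c.png

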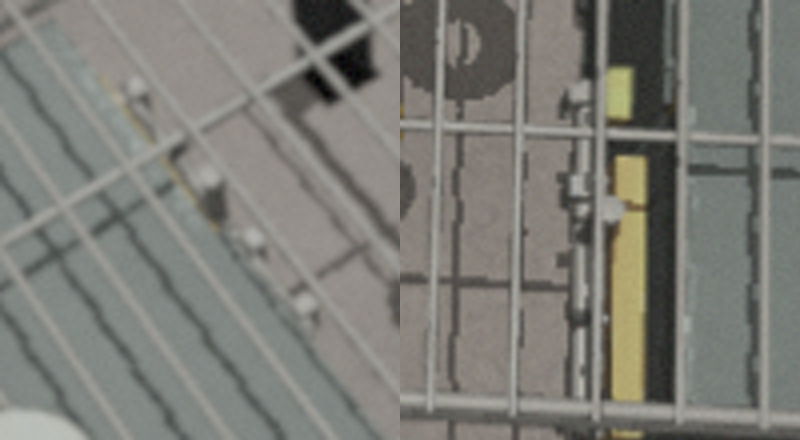

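```bash
python3 -m inch '[[[-40,0,0],[0,0.1,0],60],[[-80,0,30],[0,0.1,0],60]]'; python3 -c "
from h import *
p,o=pose();print(o['q'],p,o['tcp_rot'])"
```

```text
time: 2.25
ee_pos: [0.2241, -0.4134, 0.2301]
tcp_rot: [-90.0, 0.1, -71.1]
wrist_force: [1.3, 1.0, 0.4]
opening: 0.0606
[-6.15239414e+01 -5.80837153e+00 -7.76592898e-01  9.51460257e+01
 -3.07816215e-02  9.95937356e+01] [ 0.22408307 -0.41344238  0.230108  ] [-90.04939165   0.1075191  -71.11769267]
```

```bash
python3 -m inch '[[[-528,-40,473],[0,-2.76,0],45],[[-528,-40,473],[0,-2.76,0],45],[[-528,-40,473],[0,-2.76,0],45],[[-528,-40,473],[0,-2.76,0],45],[[-528,-40,473],[0,-2.76,0],45],[[-528,-40,473],[0,-2.76,0],45],[[-528,-40,473],[0,-2.76,0],45],[[-528,-40,473],[0,-2.76,0],45],[[-528,-40,473],[0,-2.76,0],45],[[-528,-40,473],[0,-2.76,0],45],[[-528,-40,473],[0,-2.76,0],45],[[-528,-40,473],[0,-2.76,0],45],[[-528,-40,473],[0,-2.76,0],45],[[-528,-40,473],[0,-2.76,0],45],[[-528,-40,473],[0,-2.76,0],45],[[-528,-40,473],[0,-2.76,0],45],[[-528,-40,473],[0,-2.76,0],45],[[-528,-40,473],[0,-2.76,0],45],[[-528,-40,473],[0,-2.76,0],45],[[-528,-40,473],[0,-2.76,0],45]]'; python3 - <<'E'
from h import *
p,o=pose();print(np.round(o['q'],1),p,o['tcp_rot'])
c=bot.camera('wrist');save(c,'d.png');print(np.round(c['origin'],3),np.round(c['orientation'],1))
for P in [(.381,.245,.036),(.671,.229,.036),(.671,.193,.036)]: print(proj(c,P))
E
```

```text
time: 4.25
ee_pos: [0.5008, 0.2392, 0.2707]
tcp_rot: [-89.9, -0.1, 87.1]
wrist_force: [-0.1, -0.3, -0.2]
opening: 0.0451
[25.5  6.8 16.5 99.7  0.1 28.4] [0.50083734 0.23919653 0.27069423] [-8.99130944e+01 -8.42258786e-02  8.70553641e+01]
[0.429 0.242 0.413] [164.  -0.  87.]
[315.14972389  78.97399601]
[314.19999109 358.56003197]
[282.19069009 360.03331306]
```

View pics/d.png

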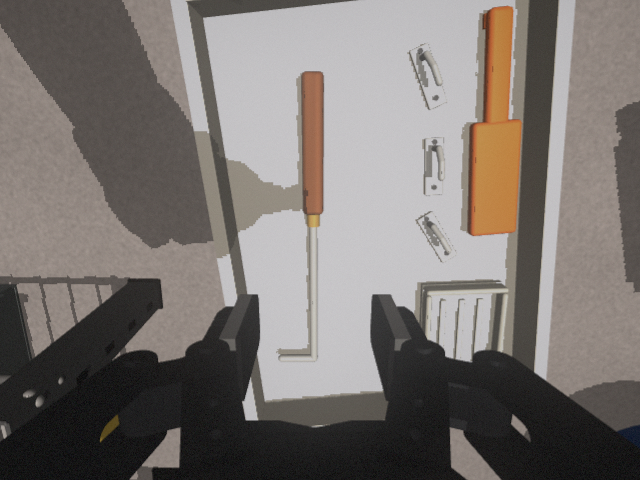

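```bash
python3 - <<'E'
from h import *
s=bot.camera('scene');t=bot.camera('top');w=bot.camera('wrist')
S=lambda u,v:(u/1.75+20,v/1.75+140)
T=lambda u,v:(u/1.5+150,v/1.5+10)
for n,a,b,d in [('hend',(480,112),(202,491),(313,72)),('hfront',(533,162),(206.5,390),(314,214)),('bend',(606,234),(214,267),(314,357.5)),('tip',(588,250),(243,268),(279,357))]:
    P,e=tri([(s,*S(*a)),(t,*T(*b)),(w,*d)]); print(n,np.round(P*1000).astype(int),np.array(e).tolist(),np.round(1000*atz(w,*d,.036)).astype(int),np.round(1000*atz(t,*T(*b),.036)).astype(int))
E
```

```text
hend [379 245  36] [[-1.8, -0.0], [-1.2, 0.2], [1.7, 4.0]] [375 244  36] [379 243  36]
hfront [508 239  34] [[-1.1, 0.2], [-0.2, -0.3], [2.0, 1.0]] [506 237  36] [507 239  36]
bend [671 229  35] [[0.4, -0.1], [0.8, 0.4], [0.6, 0.2]] [670 228  36] [671 231  36]
tip [671 191  32] [[-1.1, 0.2], [0.4, -0.2], [2.4, 0.9]] [667 189  36] [669 192  36]
```

```bash
python3 -m inch '[[[-2,40,39],[0,0,0],45],[[-2,90,39],[0,0,0],45],[[-2,140,39],[0,0,0],45],[[-2,190,39],[0,0,0],45],[[-2,215,39],[0,0,0],45],[[-2,230,39],[0,0,0],45],[[-2,237,39],[0,0,0],45],[[-2,242,39],[0,0,0],45],[[-2,242,39],[0,0,0],45]]'
```

```text
time: 5.35
ee_pos: [0.4621, 0.2399, 0.0297]
tcp_rot: [-90.0, -0.1, 86.9]
wrist_force: [0.3, 0.2, -0.6]
opening: 0.0448
```

```bash
python3 -m inch '[[[0,0,0],[0,0,0],20],[[0,0,0],[0,0,0],15],[[0,0,0],[0,0,0],10],[[0,0,0],[0,0,0],10],[[0,0,0],[0,0,0],10],[[0,0,0],[0,0,0],10],[[0,0,0],[0,0,0],10]]' 80
```

```text
time: 6.05
ee_pos: [0.463, 0.2404, 0.0314]
tcp_rot: [-90.1, -0.2, 86.9]
wrist_force: [-0.4, 0.9, 6.2]
opening: 0.0181
```

```bash
python3 -m inch '[[[0,-10,0],[0,0,0],5],[[0,-40,0],[0,0,0],5],[[0,-80,0],[0,0,0],5],[[0,-120,0],[0,0,0],5],[[0,-150,0],[0,0,0],5],[[0,-170,0],[0,0,0],5],[[0,-170,0],[0,0,0],5]]' 110; python3 - <<'E'
from h import *
p,o=pose();print(p,o['tcp_rot'],o['opening'],o['wrist_force'])
w=bot.camera('wrist');s=bot.camera('scene');t=bot.camera('top')
a=cv2.resize(w['frame'][60:480,150:450,::-1],(400,560)); 
b=cv2.resize(s['frame'][100:310,230:380,::-1],(400,560),interpolation=2)
cv2.imwrite('pics/e.png',np.hstack([a,b]))
cv2.imwrite('pics/e_top.png',t['frame'][:,:,::-1])
for n,c in zip('wst',(w,s,t)):
  for q in ['rod','rod_hook']:
    print(n,q,[(round(d['confidence'],2),np.round(d['box']).tolist()) for d in bot.search_frame(c,q)[:2]])
E
```

```text
time: 6.75
ee_pos: [0.4636, 0.2403, 0.2053]
tcp_rot: [-90.4, -0.4, 86.9]
wrist_force: [-0.6, 0.2, -2.0]
opening: 0.0174
[0.4635726  0.2403354  0.20529573] [-90.39046561  -0.37003253  86.92014377] 0.01743832070153957 [-0.55612955  0.17188308 -2.01943035]
w rod []
w rod_hook [(0.97, [279.0, 81.0, 346.0, 424.0])]
s rod [(0.61, [288.0, 155.0, 375.0, 232.0])]
s rod_hook []
t rod [(0.56, [276.0, 158.0, 307.0, 223.0]), (0.2, [168.0, 144.0, 342.0, 371.0])]
t rod_hook [(0.79, [279.0, 157.0, 306.0, 220.0])]
```

View pics/e.png

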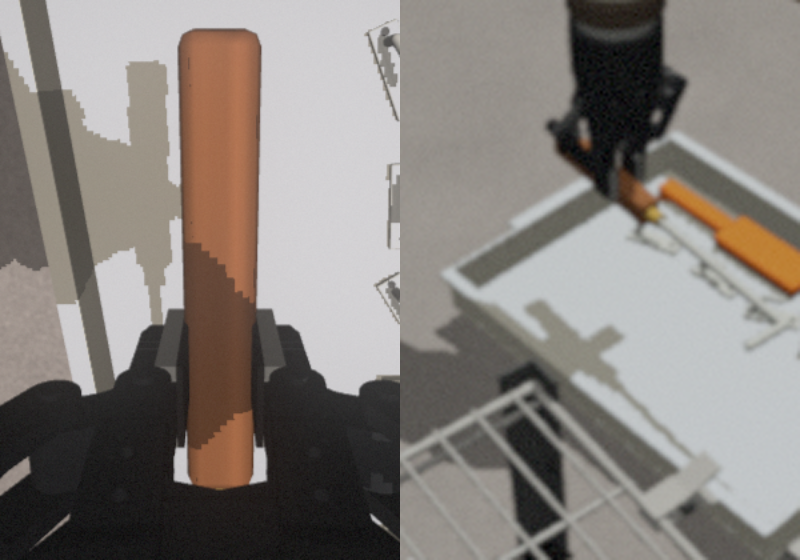

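```bash
python3 - <<'E'
from h import *
s=bot.camera('scene');t=bot.camera('top')
print([proj(c,(.672,.229,.21)) for c in (s,t)],[proj(c,(.670,.190,.21)) for c in (s,t)])
a=cv2.resize(s['frame'][185:245,330:400,::-1],None,fx=8,fy=8,interpolation=2)[:480,:400]
a=cv2.resize(s['frame'][185:245,345:395,::-1],None,fx=8,fy=8,interpolation=2)
b=cv2.resize(t['frame'][145:205,270:320,::-1],None,fx=8,fy=8,interpolation=2)
cv2.imwrite('pics/f.png',np.hstack([a,b]))
E
```

```text
[array([373.26054927, 221.11031302]), array([283.06853465, 158.210099  ])] [array([358.96402989, 229.63951531]), array([306.93225666, 159.06821893])]
```

View pics/f.png

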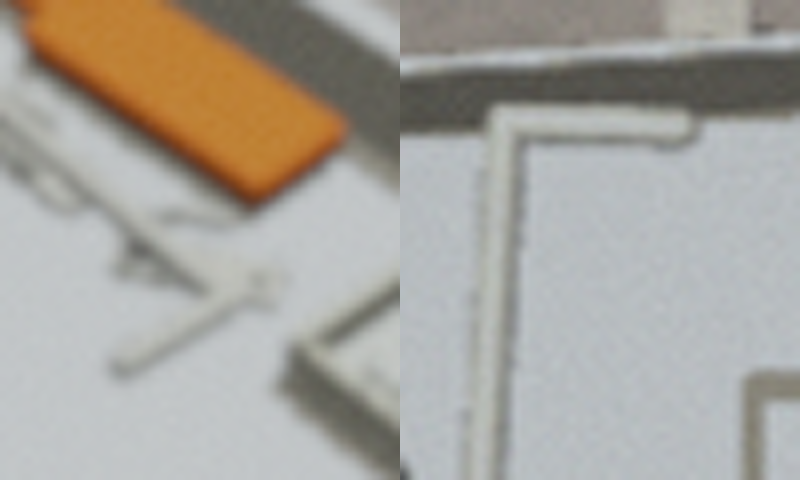

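```bash
cat >> h.py <<'E'
def tool(P):  # world point(s) in tool frame (mm)
    o=bot.get_obs(); return ang(o['tcp_rot']).inv().apply(np.array(P)-np.array(o['ee_pos']))*1000
E
python3 - <<'E'
from h import *
s=bot.camera('scene');t=bot.camera('top')
for n,a,b in [('bend',(376,221.2),(283.1,160.3)),('tip',(360.6,230.6),(306.9,160.6))]:
    P,e=tri([(s,*a),(t,*b)]); print(n,np.round(P*1000,1),e,tool(P))
# stem and rack features: stem head (initial)
for a,b in [((252,334),(472.5,162.5))]:
    P,e=tri([(s,*a),(t,*b)]); print('stem',np.round(P*1000,1),e, atz(t,*b,.14), atz(s,*a,.14),atz(s,252.3,337,.121))
for h in [.2]:
  print('FL',atz(t,150+369/1.5,10+297/1.5,.2),'BL',atz(t,150+383/1.5,10+48/1.5,.2),'FR',atz(t,639,10+313/1.5,.2))
# box face/loops in top
for u,v,z in [(484,291,.165),(484,305,.2),(368,297,.2)]: print(atz(t,150+u/1.5,10+v/1.5,z))
a=t['frame'][20:260,360:640,::-1]
cv2.imwrite('pics/g.png',cv2.resize(a,None,fx=2.5,fy=2.5,interpolation=2))
E
```

```text
bend [672.1 232.4 206. ] [array([-1.7,  0.5]), array([-1.8, -1.3])] [   3.89530642   -4.30678555 -209.67026047]
tip [670.3 192.  205.2] [array([-1. ,  0.3]), array([-1. , -0.7])] [ -36.54271839   -3.65989701 -210.03427549]
stem [684.9 -96.3 136.4] [array([-0.,  0.]), array([-0., -0.])] [ 0.68365389 -0.09520573  0.14      ] [ 0.68696186 -0.09726692  0.14      ] [ 0.68203343 -0.09534642  0.121     ]
FL [0.58936286 0.04692316 0.2       ] BL [0.87778281 0.02423884 0.2       ] FR [ 0.56824121 -0.32453512  0.2       ]
[ 0.60313498 -0.0844939   0.165     ]
[ 0.57939464 -0.07358255  0.2       ]
[0.58937381 0.04798583 0.2       ]
```

View pics/g.png

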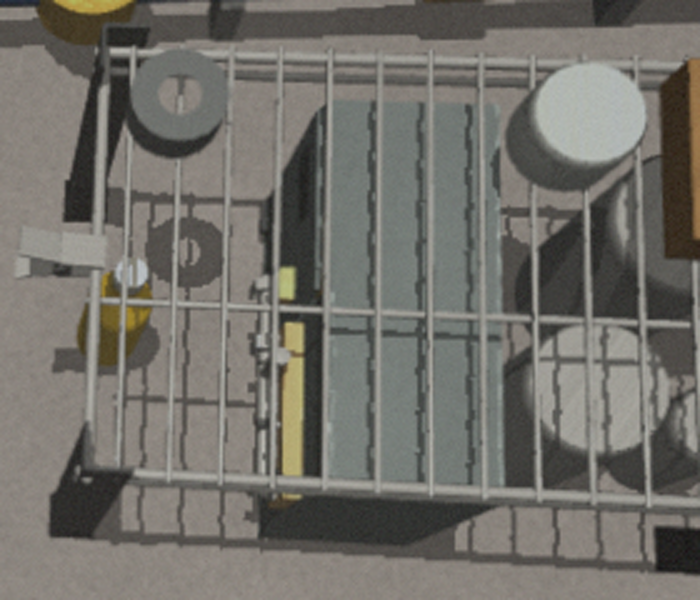

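```bash
python3 -m inch '[[[0,0,15],[0,0,0],5],[[0,0,40],[0,0,0],5],[[0,0,65],[0,0,0],5],[[0,0,90],[0,0,0],5],[[-20,0,110],[0,0,0],5],[[-45,0,117],[0,0,0],5],[[-75,0,117],[0,0,0],5],[[-105,0,117],[0,0,0],5],[[-135,0,117],[0,0,0],5],[[-165,0,117],[0,0,0],5],[[-195,20,117],[0,0,0],5],[[-220,40,117],[0,0,0],5],[[-245,60,117],[0,0,0],5],[[-260,75,117],[0,0,0],5],[[-267,84,117],[0,0,0],5],[[-270,87,117],[0,0,0],5],[[-270,87,117],[0,0,0],5]]'; python3 - <<'E'
from h import *
p,o=pose();print(p*1000,o['tcp_rot'],o['opening'],o['wrist_force'],o['q'])
s=bot.camera('scene');t=bot.camera('top')
H=p+np.array([.2079,-.0108,.005]);T_=H+np.array([-.002,-.04,0])
A=[];
for c in (s,t):
    print(proj(c,H),proj(c,T_)); u,v=proj(c,H).astype(int); l,tp=u-35,v-30; print(l,tp)
    A.append(cv2.resize(c['frame'][tp:tp+70,l:l+56,::-1],(400,500),interpolation=2))
cv2.imwrite('pics/h.png',np.hstack(A))
E
```

```text
time: 9.1
ee_pos: [0.3314, -0.0231, 0.1133]
tcp_rot: [-90.1, -0.2, 86.9]
wrist_force: [0.3, 1.0, -1.5]
opening: 0.0174
[331.43552918 -23.07400997 113.25435846] [-90.113192    -0.21162402  86.9078593 ] 0.017380113156596995 [ 0.31422473  0.95659545 -1.49797051] [ -4.16573686 -26.67381743 -29.86538372  86.69922595   0.21370731
  -1.07318346]
[236.05419891 276.3751992 ] [219.68143502 285.73769368]
201 246
[437.6588176  246.19335326] [460.92957844 247.19433653]
402 216
```

View pics/h.png

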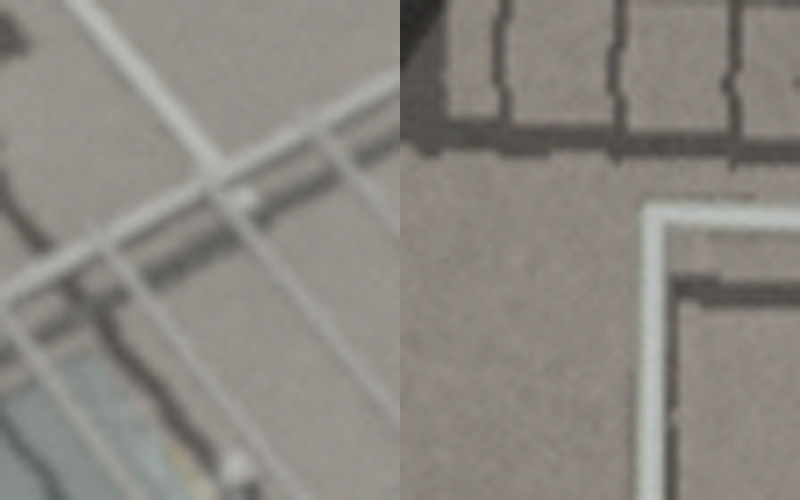

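```bash
python3 - <<'E'
from h import *
s=bot.camera('scene');t=bot.camera('top')
for a in [(235,273.8),(235.4,274.5),(236,276)]:
    P,e=tri([(s,*a),(t,437.7,246.1)]); print(np.round(P*1000,1),e)
for z in (.113,.118,.123,.128): print(z,proj(s,atz(t,437.7,246.1,z)))
E
```

```text
[537.9 -33.3 125.2] [array([ 0.5, -0. ]), array([0.5, 0.3])]
[538.4 -33.4 123.4] [array([ 0.3, -0. ]), array([0.3, 0.2])]
[539.3 -33.8 119.4] [array([ 0., -0.]), array([0., 0.])]
0.113 [236.15916998 278.47785973]
0.118 [236.07291422 276.54025186]
0.123 [235.98651961 274.59166056]
0.128 [235.89998873 272.63201766]
```

```bash
python3 -m inch '[[[3,-3,-10],[0,0,0],5],[[3,-3,-30],[0,0,0],5],[[3,-3,-50],[0,0,0],5],[[3,-3,-70],[0,0,0],5],[[3,-3,-90],[0,0,0],5],[[3,-3,-110],[0,0,0],5],[[3,-3,-130],[0,0,0],5],[[3,-3,-145],[0,0,0],5],[[3,-3,-157],[0,0,0],5],[[3,-3,-165],[0,0,0],5],[[3,-3,-167],[0,0,0],5],[[3,-3,-167],[0,0,0],5]]'; python3 - <<'E'
from h import *
p,o=pose();print(p*1000,o['tcp_rot'],o['opening'],o['wrist_force'])
s=bot.camera('scene');t=bot.camera('top')
H=p+np.array([.2072,-.0104,.007])
A=[]
for c in (s,t):
    u,v=proj(c,H).astype(int); print(proj(c,H)); l,tp=u-(35 if c is s else 25),v-30; print(l,tp)
    A.append(cv2.resize(c['frame'][tp:tp+70,l:l+56,::-1],(400,500),interpolation=2))
cv2.imwrite('pics/i.png',np.hstack(A))
E
```

```text
time: 10.5
ee_pos: [0.4987, -0.0284, 0.1172]
tcp_rot: [-90.1, -0.2, 87.0]
wrist_force: [-0.2, 0.5, -0.8]
opening: 0.0173
[498.70731136 -28.3905358  117.22114886] [-90.14590066  -0.20980459  86.98825712] 0.01734561809556116 [-0.17898005  0.51172327 -0.81707953]
[283.29953239 327.71438914]
248 297
[437.4026852 153.9966263]
412 123
```

View pics/i.png

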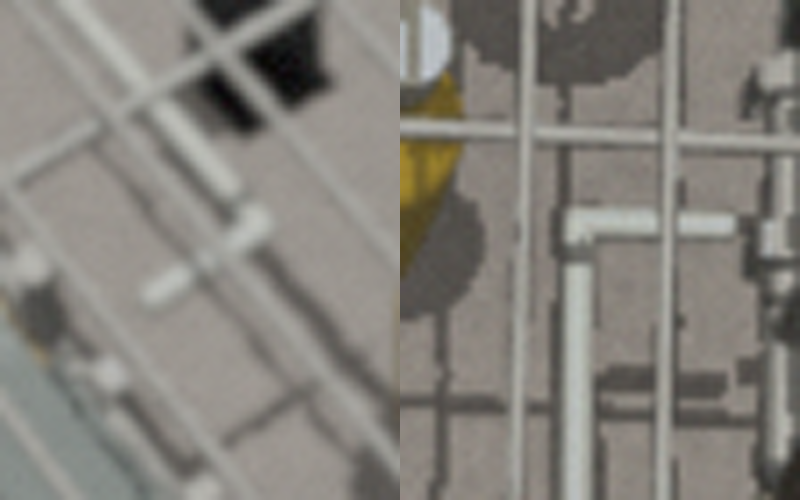

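```bash
python3 - <<'E'
from h import *
s=bot.camera('scene');t=bot.camera('top')
for n,a,b in [('bend',(284.1,327.5),(437.2,154.1)),('tip',(268.7,338.7),(459.2,154.5)),('stemhead',(251.7,333.7),(472.5,162.5))]:
    P,e=tri([(s,*a),(t,*b)]); print(n,np.round(P*1000,1),e,np.round(tool(P),1))
E
```

```text
bend [706.1 -37.9 124.1] [array([-0.4,  0. ]), array([-0.3, -0.2])] [   1.6   -6.  -208. ]
tip [705.5 -76.  123.3] [array([-0.9,  0.1]), array([-0.9, -0.5])] [ -36.5   -5.3 -209.4]
stemhead [684.5 -96.3 137. ] [array([ 0.1, -0. ]), array([0.1, 0.1])] [ -57.8  -19.2 -189.5]
```

```bash
python3 -m inch '[[[-6,0,0],[0,0,0],5],[[-14,0,0],[0,0,0],5],[[-22,0,0],[0,0,0],5],[[-28,0,0],[0,0,0],5],[[-32,0,0],[0,0,0],5],[[-32,0,0],[0,0,0],5]]'; python3 - <<'E'
from h import *
p,o=pose();print(p*1000,o['tcp_rot'],o['opening'],o['wrist_force'],o['torque'])
E
```

```text
time: 11.3
ee_pos: [0.4967, -0.0611, 0.1173]
tcp_rot: [-90.2, -0.2, 86.9]
wrist_force: [0.0, -0.1, -0.7]
opening: 0.0172
[496.65345212 -61.12037559 117.34165348] [-90.17908908  -0.20684827  86.92264247] 0.017229906052893058 [ 0.03774042 -0.06585488 -0.69593627] [ 0.04607565  0.05539114 -0.01145379]
```

```bash
python3 -m inch '[[[0,0,3],[0,0,0],5],[[0,0,6],[0,0,0],5],[[0,0,9],[0,0,0],5],[[0,0,11],[0,0,0],5],[[0,0,13],[0,0,0],5],[[0,0,13],[0,0,0],5]]'; python3 -m inch '[[[0,0,2],[0,0,0],5],[[0,0,4],[0,0,0],5],[[0,0,4],[0,0,0],5]]';
```

```text
time: 11.9
ee_pos: [0.4842, -0.0604, 0.1177]
tcp_rot: [-90.3, -0.2, 86.9]
wrist_force: [5.2, -0.5, -2.2]
opening: 0.0174
time: 12.2
ee_pos: [0.4805, -0.0601, 0.1178]
tcp_rot: [-90.3, -0.2, 86.9]
wrist_force: [4.9, -0.4, -1.3]
opening: 0.0175
```

```bash
cat > ck.py <<'E'
import sys
from workcell import bot
o=bot.get_obs(); f=o['wrist_force']; p=o['ee_pos']
print(round(o['time'],2),[round(x*1000,2) for x in p],[round(x,1) for x in f],flush=True)
sys.exit(f[0]>6.7)
E
python3 -m inch '[[[0,0,2],[0,0,0],5],[[0,0,4],[0,0,0],5],[[0,0,6],[0,0,0],5],[[0,0,8],[0,0,0],5],[[0,0,10],[0,0,0],5],[[0,0,11],[0,0,0],5]]' >/dev/null; python3 ck.py
python3 -m inch '[[[0,0,0.9],[0,0,0],5],[[0,0,0.9],[0,0,0],5]]'>/dev/null; python3 ck.py &&
python3 -m inch '[[[0,0,0.9],[0,0,0],5],[[0,0,0.9],[0,0,0],5]]'>/dev/null; python3 ck.py &&
python3 -m inch '[[[0,0,0.9],[0,0,0],5],[[0,0,0.9],[0,0,0],5]]'>/dev/null; python3 ck.py
```

```text
12.8 [np.float64(469.89), np.float64(-59.52), np.float64(117.87)] [np.float64(4.4), np.float64(-0.5), np.float64(-3.2)]
13.0 [np.float64(469.18), np.float64(-59.47), np.float64(117.88)] [np.float64(4.5), np.float64(0.2), np.float64(-2.9)]
13.0 [np.float64(469.18), np.float64(-59.47), np.float64(117.88)] [np.float64(4.5), np.float64(0.2), np.float64(-2.9)]
13.0 [np.float64(469.18), np.float64(-59.47), np.float64(117.88)] [np.float64(4.5), np.float64(0.2), np.float64(-2.9)]False
False
False
False
```

```bash
sed -i 's/sys.exit(.*/sys.exit(int(f[0]>6.7))/; s/round(x\*1000,2)/round(float(x)*1000,2)/; s/round(x,1)/round(float(x),1)/' ck.py
python3 -m inch '[[[0,0,1.5],[0,0,0],5],[[0,0,3],[0,0,0],5],[[0,0,4.5],[0,0,0],5]]' >/dev/null; time python3 ck.py &&
python3 -m inch '[[[0,0,0.6],[0,0,0],5],[[0,0,0.6],[0,0,0],5]]'>/dev/null && python3 ck.py &&
python3 -m inch '[[[0,0,0.6],[0,0,0],5],[[0,0,0.6],[0,0,0],5]]'>/dev/null && python3 ck.py &&
python3 -m inch '[[[0,0,0.6],[0,0,0],5],[[0,0,0.6],[0,0,0],5]]'>/dev/null && python3 ck.py &&
python3 -m inch '[[[0,0,0.6],[0,0,0],5],[[0,0,0.6],[0,0,0],5]]'>/dev/null && python3 ck.py &&
python3 -m inch '[[[0,0,0.6],[0,0,0],5],[[0,0,0.6],[0,0,0],5]]'>/dev/null && python3 ck.py
```

```text
13.3 [464.77, -59.19, 117.79] [4.0, -1.6, -2.6]
13.5 [463.8, -59.09, 117.67] [2.5, -0.8, -2.6]
13.7 [463.15, -59.06, 117.64] [2.8, -1.0, -2.5]
13.9 [462.63, -59.04, 117.69] [3.9, -1.5, -2.3]
14.1 [462.06, -59.01, 117.74] [4.5, -0.1, -2.2]
14.3 [461.4, -58.98, 117.74] [4.0, -0.8, -1.8]
real	0m0.497s
user	0m1.098s
sys	0m0.036s
```

```bash

python3 -m inch '[[[0,0,0.4],[0,0,0],5],[[0,0,0.7],[0,0,0],5]]'>/dev/null && python3 ck.py &&
python3 -m inch '[[[0,0,0.4],[0,0,0],5],[[0,0,0.7],[0,0,0],5]]'>/dev/null && python3 ck.py &&
python3 -m inch '[[[0,0,0.4],[0,0,0],5],[[0,0,0.7],[0,0,0],5]]'>/dev/null && python3 ck.py &&
python3 -m inch '[[[0,0,0.4],[0,0,0],5],[[0,0,0.7],[0,0,0],5]]'>/dev/null && python3 ck.py &&
python3 -m inch '[[[0,0,0.4],[0,0,0],5],[[0,0,0.7],[0,0,0],5]]'>/dev/null && python3 ck.py &&
python3 -m inch '[[[0,0,0.4],[0,0,0],5],[[0,0,0.7],[0,0,0],5]]'>/dev/null && python3 ck.py &&
python3 -m inch '[[[0,0,0.4],[0,0,0],5],[[0,0,0.7],[0,0,0],5]]'>/dev/null && python3 ck.py &&
python3 -m inch '[[[0,0,0.4],[0,0,0],5],[[0,0,0.7],[0,0,0],5]]'>/dev/null && python3 ck.py &&
python3 -m inch '[[[0,0,0.4],[0,0,0],5],[[0,0,0.7],[0,0,0],5]]'>/dev/null && python3 ck.py &&
python3 -m inch '[[[0,0,0.4],[0,0,0],5],[[0,0,0.7],[0,0,0],5]]'>/dev/null && python3 ck.py &&
python3 -m inch '[[[0,0,0.4],[0,0,0],5],[[0,0,0.7],[0,0,0],5]]'>/dev/null && python3 ck.py &&
python3 -m inch '[[[0,0,0.4],[0,0,0],5],[[0,0,0.7],[0,0,0],5]]'>/dev/null && python3 ck.py &&
python3 -m inch '[[[0,0,0.4],[0,0,0],5],[[0,0,0.7],[0,0,0],5]]'>/dev/null && python3 ck.py &&
python3 -m inch '[[[0,0,0.4],[0,0,0],5],[[0,0,0.7],[0,0,0],5]]'>/dev/null && python3 ck.py &&
python3 -m inch '[[[0,0,0.4],[0,0,0],5],[[0,0,0.7],[0,0,0],5]]'>/dev/null && python3 ck.py &&
python3 -m inch '[[[0,0,0.4],[0,0,0],5],[[0,0,0.7],[0,0,0],5]]'>/dev/null && python3 ck.py
```

```text
14.5 [460.68, -58.92, 117.75] [4.3, -1.1, -2.4]
14.7 [459.96, -58.89, 117.77] [3.4, -0.0, -1.6]
14.9 [459.19, -58.84, 117.75] [4.1, -0.2, -1.5]
15.1 [458.47, -58.78, 117.74] [3.4, -0.8, -2.0]
15.3 [457.73, -58.77, 117.73] [4.2, -0.7, -1.5]
15.5 [457.02, -58.71, 117.75] [3.6, 0.1, -2.6]
15.7 [456.27, -58.67, 117.72] [4.8, -1.0, -2.4]
15.9 [455.53, -58.64, 117.75] [4.0, 1.0, -2.0]
16.1 [454.8, -58.57, 117.75] [3.9, 0.2, -2.4]
16.3 [454.06, -58.55, 117.75] [4.7, 0.2, -1.8]
16.5 [453.73, -58.56, 117.87] [6.4, 0.1, -1.6]
16.7 [453.59, -58.61, 118.03] [8.4, -0.5, -3.2]
```

```bash
python3 -m inch '[[[0,0,0.5],[0,0,0],5],[[0,0,0.8],[0,0,0],5]]'>/dev/null; python3 ck.py
```

```text
16.9 [453.5, -58.68, 118.22] [8.6, -1.2, -4.2]
```

```bash
python3 -m inch '[[[0,0,0.6],[0,0,0],5],[[0,0,1.1],[0,0,0],5]]'>/dev/null; python3 ck.py
```

```text
17.1 [453.37, -58.73, 118.42] [11.5, -1.9, -3.6]
```

```bash
python3 -m inch '[[[0,0,1.2],[0,0,0],5],[[0,0,1.2],[0,0,0],5],[[0,0,1.2],[0,0,0],5],[[0,0,1.2],[0,0,0],5]]'>/dev/null; python3 ck.py;  python3 -m inch '[[[0,0,1.2],[0,0,0],5],[[0,0,1.2],[0,0,0],5],[[0,0,1.2],[0,0,0],5]]'>/dev/null; python3 ck.py
```

```text
17.5 [453.28, -58.82, 118.59] [11.1, -0.9, -5.2]
17.8 [453.26, -58.89, 118.73] [11.4, -1.1, -5.1]
```

```bash
python3 -m inch '[[[0,0,-2],[0,0,0],5],[[0,0,-5],[0,0,0],5],[[0,0,-9],[0,0,0],5],[[0,0,-10],[0,0,0],5]]'; python3 - <<'E'
from h import *
s=bot.camera('scene');t=bot.camera('top'); p,o=pose(); H=p+np.array([.2072,-.0104,.007])
A=[]
for c in (s,t):
    u,v=proj(c,H).astype(int); l,tp=u-(55 if c is s else 35),v-(50 if c is s else 80); print(proj(c,H),l,tp)
    A.append(cv2.resize(c['frame'][tp:tp+125,l:l+100,::-1],(400,500),interpolation=2))
    print([(round(d['confidence'],2),np.round(d['box']).tolist()) for d in bot.search_frame(c,'flap')[:2]])
cv2.imwrite('pics/j.png',np.hstack(A))
E
```

```text
time: 18.2
ee_pos: [0.4634, -0.0594, 0.1188]
tcp_rot: [-91.0, -0.2, 87.0]
wrist_force: [0.4, 0.7, -1.7]
opening: 0.0169
[259.19805742 324.28640162] 204 274
[(0.97, [271.0, 340.0, 315.0, 432.0])]
[456.04475555 172.51287586] 421 92
[(0.9, [443.0, 64.0, 470.0, 154.0])]
```

View pics/j.png

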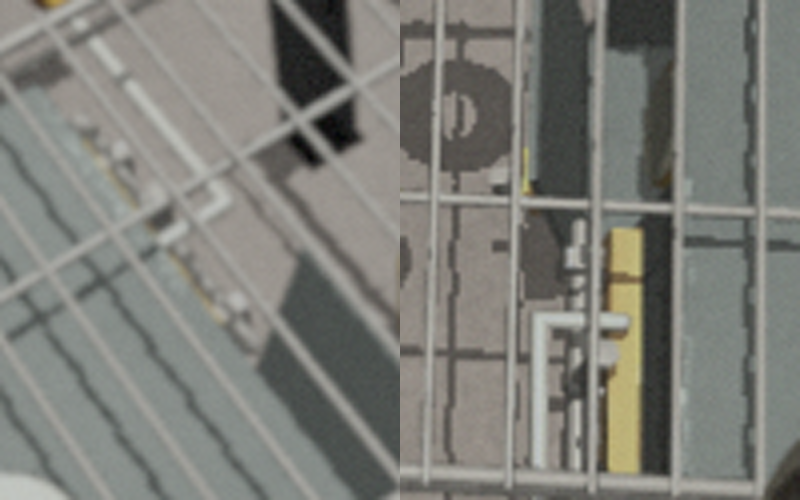

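```bash
python3 -m inch '[[[8,0,-2],[0,0,0],5],[[18,0,-2],[0,0,0],5],[[28,0,-2],[0,0,0],5],[[35,0,-2],[0,0,0],5],[[36,0,-2],[0,0,0],5],[[36,0,0],[0,0,0],5],[[36,0,15],[0,0,0],5],[[36,0,40],[0,0,0],5],[[36,0,65],[0,0,0],5],[[36,0,90],[0,0,0],5],[[36,0,115],[0,0,0],5],[[36,0,130],[0,0,0],5],[[36,0,132],[0,0,0],5]]'; python3 -c "
from h import *
p,o=pose();print(p*1000,o['tcp_rot'],o['wrist_force'])"
```

```text
time: 19.7
ee_pos: [0.3321, -0.0167, 0.1169]
tcp_rot: [-91.0, -0.2, 87.0]
wrist_force: [-0.6, -0.0, -2.2]
opening: 0.0172
[332.12900247 -16.65159683 116.89776273] [-91.0361294   -0.15468619  86.97574817] [-0.56385322 -0.03535236 -2.19971014]
```

```bash
python3 -m inch '[[[0,-15,0],[0.016,0,0],5],[[5,-40,0],[0.016,0,0],5],[[20,-65,0],[0.016,0,0],5],[[50,-80,0],[0.016,0,0],5],[[80,-83,0],[0.016,0,0],5],[[115,-83,0],[0.016,0,0],5],[[150,-83,0],[0.016,0,0],5],[[185,-83,0],[0.016,0,0],5],[[215,-83,0],[0.016,0,0],5],[[240,-83,-10],[0.016,0,0],5],[[255,-83,-30],[0.016,0,0],5],[[264,-83,-55],[0.016,0,0],5],[[264,-83,-80],[0.016,0,0],5],[[264,-83,-105],[0.016,0,0],5],[[264,-83,-117],[0.016,0,0],5],[[264,-83,-117],[0.016,0,0],5]]'; python3 - <<'E'
from h import *
p,o=pose();print(p*1000,o['tcp_rot'],o['wrist_force'])
s=bot.camera('scene');t=bot.camera('top');H=p+np.array([.208,-.0108,.0046]);print([proj(c,H) for c in (s,t)])
a=cv2.resize(s['frame'][185:245,345:395,::-1],None,fx=8,fy=8,interpolation=2)
b=cv2.resize(t['frame'][145:205,270:320,::-1],None,fx=8,fy=8,interpolation=2)
cv2.imwrite('pics/k.png',np.hstack([a,b]))
E
```

```text
time: 21.3
ee_pos: [0.4626, 0.2405, 0.2019]
tcp_rot: [-90.1, -0.1, 86.9]
wrist_force: [-0.7, 0.3, -1.4]
opening: 0.0172
[462.58026659 240.47107044 201.86797466] [-90.06680184  -0.11952748  86.90133285] [-0.68552196  0.26403153 -1.40336713]
[array([372.86292506, 221.78122342]), array([282.90609273, 159.7745998 ])]
```

View pics/k.png

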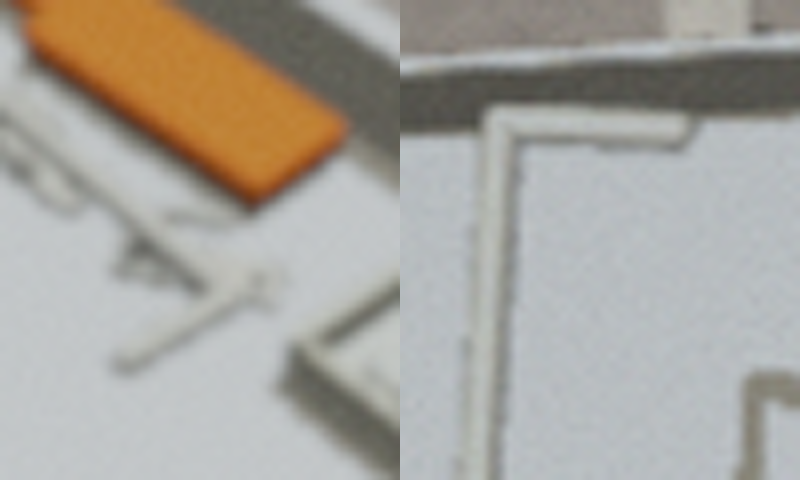

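```bash
python3 -m inch '[[[0,15,0],[0,0,0],5],[[0,45,0],[0,0,0],5],[[0,75,0],[0,0,0],5],[[0,105,0],[0,0,0],5],[[0,130,0],[0,0,0],5],[[0,148,0],[0,0,0],5],[[0,158,0],[0,0,0],5],[[0,163,0],[0,0,0],5],[[0,163,0],[0,0,0],5]]'; python3 -m inch '[[[0,1,0],[0,0,0],5],[[0,2,0],[0,0,0],5],[[0,3,0],[0,0,0],5],[[0,3,0],[0,0,0],5]]'
```

```text
time: 22.3
ee_pos: [0.4611, 0.241, 0.0397]
tcp_rot: [-90.1, -0.1, 87.0]
wrist_force: [-0.1, -0.0, -0.8]
opening: 0.0171
time: 22.7
ee_pos: [0.4612, 0.2411, 0.0369]
tcp_rot: [-90.1, -0.2, 87.0]
wrist_force: [0.3, 0.0, -1.4]
opening: 0.0174
```

```bash
python3 -m inch '[[[0,1,0],[0,0,0],5],[[0,2,0],[0,0,0],5],[[0,3,0],[0,0,0],5],[[0,3,0],[0,0,0],5]]';python3 -m inch '[[[0,0.7,0],[0,0,0],5],[[0,1.5,0],[0,0,0],5],[[0,1.5,0],[0,0,0],5]]'
```

```text
time: 23.1
ee_pos: [0.4611, 0.241, 0.0336]
tcp_rot: [-90.1, -0.1, 87.0]
wrist_force: [-0.2, 0.2, -2.1]
opening: 0.0171
time: 23.4
ee_pos: [0.461, 0.241, 0.032]
tcp_rot: [-90.1, -0.1, 87.0]
wrist_force: [-0.1, -0.0, -0.8]
opening: 0.0176
```

```bash
python3 -m inch '[[[0,0.5,0],[0,0,0],5],[[0,1,0],[0,0,0],5],[[0,1,0],[0,0,0],5]]'
```

```text
time: 23.7
ee_pos: [0.4611, 0.2411, 0.0316]
tcp_rot: [-90.1, -0.2, 87.0]
wrist_force: [-3.0, -1.0, 5.6]
opening: 0.0174
```

Floor contact (+5.6 N); release slowly and lift.

```bash
python3 -m inch '[[[0,0,0],[0,0,0],22],[[0,0,0],[0,0,0],28],[[0,0,0],[0,0,0],36],[[0,0,0],[0,0,0],44],[[0,0,0],[0,0,0],44],[[0,0,0],[0,0,0],44],[[0,-8,0],[0,0,0],44],[[0,-25,0],[0,0,0],44],[[0,-55,0],[0,0,0],44],[[0,-95,0],[0,0,0],44],[[0,-140,0],[0,0,0],44],[[0,-185,0],[0,0,0],44],[[0,-220,30],[0,0,0],44],[[0,-220,60],[0,0,0],44],[[0,-220,60],[0,0,0],44]]' 30; python3 - <<'E'
from h import *
s=bot.camera('scene');t=bot.camera('top')
a=cv2.resize(s['frame'][130:450,180:460,::-1],None,fx=1.5,fy=1.5,interpolation=2)
b=cv2.resize(t['frame'][40:390,165:495,::-1],(380,480),interpolation=2)
a=cv2.resize(a,(420,480))
cv2.imwrite('pics/l.png',np.hstack([a,b]))
w=bot.camera('wrist')
for c,q in [(w,'rod'),(t,'rod'),(s,'rod'),(s,'flap'),(t,'flap'),(t,'bolt_stem'),(t,'brush'),(t,'soapdish'),(t,'hook0'),(t,'bottle')]:
    print(q,[(round(d['confidence'],2),np.round(d['box']).tolist()) for d in bot.search_frame(c,q)[:3]])
E
```

```text
time: 25.2
ee_pos: [0.399, 0.244, 0.2542]
tcp_rot: [-90.2, -0.3, 87.0]
wrist_force: [0.6, -0.6, 1.0]
opening: 0.0441
rod []
rod [(0.88, [278.0, 186.0, 308.0, 322.0])]
rod [(0.81, [288.0, 199.0, 370.0, 282.0])]
flap [(0.53, [245.0, 148.0, 456.0, 319.0])]
flap [(0.97, [445.0, 62.0, 470.0, 156.0])]
bolt_stem [(0.94, [460.0, 146.0, 476.0, 237.0])]
brush [(0.35, [278.0, 188.0, 306.0, 323.0]), (0.31, [188.0, 171.0, 233.0, 230.0])]
soapdish [(0.89, [188.0, 172.0, 233.0, 228.0])]
hook0 [(0.66, [214.0, 239.0, 233.0, 260.0])]
bottle [(0.57, [393.0, 123.0, 421.0, 167.0])]
```

View pics/l.png

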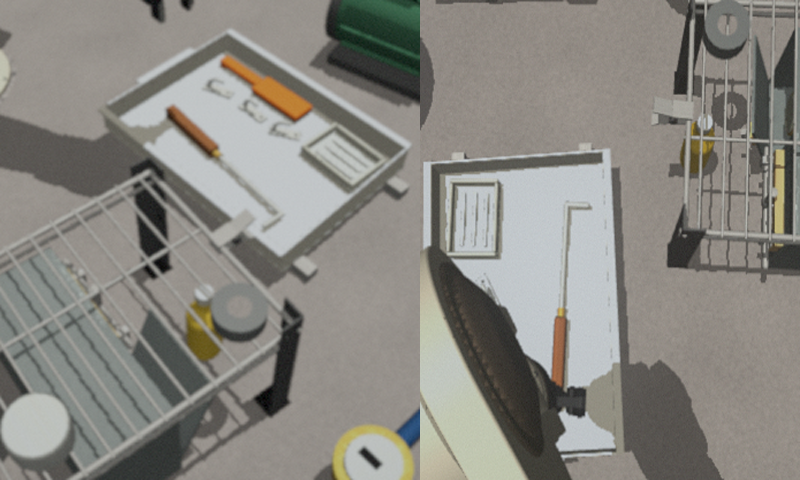

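```bash
python3 -c "
from workcell import bot
print(bot.job_done())"
```

```text
the job is handed in; nothing more can be done
None
```

The bolt is drawn back to its stop, the flap is open, and the hooked rod is back flat on the tray floor. I handed the job in at about 25 s of the 72 s allowed.

- **Drawing the bolt:** the bolt slid at about 4–5 N. I felt the stop after roughly 33 mm of draw, where the pull rose at once. I held the wrist reading at 11.1–11.5 N for about 0.7 s. The highest reading was 11.5 N, but force is only reported at the end of each move, so a brief higher peak would not show.
- **Last pictures:** the flap stands open and the bolt stays back. The rod lies in the tray at its old place, within a few mm. The soap dish, bottle, brush and hooks look undisturbed, and the gripper is clear of everything.
- **Checks that were incomplete or disagreed:**
  - In the last pictures the arm hid the brush and some of the hooks from the top camera. I judged those by eye from the scene camera only.
  - The scene detector's last "flap" result was really the tray. The top camera's flap result (0.97) fits an open flap.
  - The two cameras differed by about 2 pixels on the hook's height. The spread was a few mm, and the hook stayed in the allowed band.
  - The fingertips pressed on the tray floor with about 6 N at both the grasp and the release.
  - The tool tilted by about 1° during the pull. I corrected that before laying the rod down.

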